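# Free the knife-sharpener cartridge with the forked key

## Task

The knife sharpener's cartridge is held between two lugs by a spring bar: take the forked key from its stand, straddle the bar with it between collar and right lug, gently press the collar sideways, by feel, until the bar's end is out of its hole (never forcing it past its stop), and swing that end out towards the front, clear of the lug. Then draw the cartridge out of the other lug and lay it flat, right side up, on the chopping board, with the key back upright in its stand. Leave the jar, tin and bottle where they stand.

Things in the scene. Friction and masses are not known exactly. Their poses are not given: they have to be found in the camera images.
- sharpener: Fixed knife-sharpener base plate, aluminium, 10 mm thick, x from -54 to +30 mm, y from -105 to +105 mm. Origin on the worktop under the plate, on the spring bar's line; z up; -x is its open front, roughly towards the robot; +y runs along the spring bar to the left. Two steel lugs stand on it, joined to one another; the bar's axis is at x = 0, z = 26 mm.
- left_lug (a point): A mark on the plate, sharpener y = 62.5 mm, z = 10 mm, where the left lug nominally stands: a 5 mm wall, 40 mm high, with an 11 mm square through hole for the cartridge's stub. The lug pair is set along the plate's y up to 8 mm to either side of nominal, differently each time; this setting is not reported.
- right_lug (a point): A mark on the plate, sharpener y = -79 mm, z = 10 mm, where the right lug's inner face nominally is (it shares the left lug's unknown shift): a block 12 mm thick, x = -9.5 to +18 mm, top at z = 37.5 mm, with a 9 mm square through hole for the end of the spring bar.
- cartridge_center (a point): Centre of the loose grey cartridge, about 0.25 kg: block 26 mm wide (x), 80 mm long (y), 30 mm high, lying on the plate. Axes as the sharpener's at the start. Left end (+y), 1 mm above centre height: boss 22 mm thick and 20 mm long, too big for the lug's hole, then a stub 7 mm thick, 44 mm long, loosely through the left lug. Right end (-y): the spring bar.
- cartridge: The same cartridge, origin at the middle of its underside. It has up to 11 mm of end play along y between the lugs. With the right end free it swings about the left lug (swing the bar 25 mm or more to the front, so that it passes the right lug) and is drawn out along its own length, about 50 mm, away from the left lug.
- bar_rest (a point): Point on the cartridge at the centre of the bar's collar face that looks at the right lug, with the bar fully out: 55 mm right of the cartridge's middle; this point does not move as the bar is pressed. Bar: steel pin 6 mm thick, reaching 32 mm beyond this face into the right lug; collar 20 mm in diameter, 3 mm thick. Free gap from this face to the right lug: 13 to 24 mm.
- cartridge_top (a point): Middle of the cartridge's top. How the bar acts: the key's tines, let down into the gap beside the collar, push it to +y; the cartridge slides till its boss meets the left lug, then the bar sinks in against its spring (3.6 N rising to 9.3 N at a hard stop after 9.5 mm). Its end leaves the hole only in the last 1.5 mm. More than 18 N from the key is forcing it.
- fork_key: Loose forked key, 0.12 kg, 112 mm tall, upright in its stand. Origin at its tine tips, z up. Flat steel head 5 mm thick (y), 24 mm wide (x); two tines 20 mm long, with a 12 mm slot between them that straddles the bar; flange 38 x 26 mm at z = 34 to 38 mm; neck; black handle 18 mm (x) by 16 mm (y), z = 50 to 112 mm.
- key_grip (a point): Middle of the key's handle, 81 mm above the tine tips; axes as the key's.
- key_stand: Fixed wooden block 70 x 60 x 42 mm. Origin at the centre of its underside. In its top a slot 31 mm (x) by 12 mm (y), 36 mm deep; the key hangs in it by its flange, tips 8 mm above the worktop, the key's x along the stand's x (either way round).
- board: Fixed wooden chopping board 230 mm (x) by 330 mm (y), 22 mm thick, origin at the centre of its underside.
- spice_jar: Bystander: small spice jar, 46 mm wide, 98 mm tall, origin at its underside. It and the key's stand swap places.
- tomato_tin: Bystander: food tin, 75 mm wide, 58 mm tall, origin at its underside.
- soy_bottle: Bystander: small sauce bottle, 40 mm wide, 145 mm tall, origin at its underside.

How it is judged:
By the outcome, as a careful person would: the job done as asked, in the order asked, and still so for the second after the job is handed in, with the robot touching nothing.
It also fails if it takes over 72 s, if anything falls off the work surface, if the arm or the gripper's body presses on something with over 40 N, if the wrist force passes 120 N, or if a joint passes its speed limit or range.

## Robot

A 6-joint arm with a two-finger parallel gripper is mounted at the origin on a cart in front of the work surface, level with it; the furniture and walls round the work are solid. World frame = base frame: x ahead of the robot, y to its left, z up, the work surface at z = 0. Lengths are in mm, angles in rad, forces in N, time in s.
With the tool pointing down it reaches from about 350 to 875 mm from the base axis. Payload 4.2 kg.
Tool frame: the origin (TCP) lies midway between the tips of the shut fingers; the grasp point (between the pads) lies 19 mm behind it; z points along the fingers, y is the line along which they close (so a half turn about z gives the same grasp; the last joint's range is limited). The gripper opens to 85 mm and grips with 20 to 120 N. Pads are 22 mm wide; open, the fingers measure 114 mm over their backs; the gripper's body (76 mm by 85 mm) begins 54 mm behind the grasp point. The pads swing forward as they close: fully open they stand 13 mm farther back than shut.
Start: joints at [-1.074, 0.385, 0.008, 0, -1.194, -0.259], TCP at [147.246, -607.386, 231.312] pointing down, gripper open.
Joint ranges: [-3.14, 3.14], [-1.21, 2.06], [-1.07, 1.41], [-3.16, 2.05], [-2.99, -0.16], [-3.1, 3.1]. Speed limits (rad/s): [2.79, 2.79, 3.14, 3.14, 3.14, 3.14].

## Interface

Orientations are given as a unit quaternion [x, y, z, w].
In Python, from bench import read_state, get_image, job_done gives the robot as it stands.
- The arm moves only by the shell command python3 -m jog 'ROWS'. ROWS is JSON, a list of rows, each a list of 3 entries, a list of its own where there are three numbers: the shift along the world's x, y, z scaled (see below), then the turn, a rotation vector about the world's x, y, z scaled (see below), then the gripper's target within -1 to 1 (shut at 1, half-way at 0, fully open at -1). In form: [[[x, y, z], [wx, wy, wz], claw], ...]. A call has 1 to 20 rows; each row is the pose to reach, as a shift and turn from the pose commanded when the call began; what a row does not reach only later rows make up. The controller multiplies each number of a shift by 10 cm and each number of a turn by 120 degrees. A row lasts 1/10 s, in which the tool goes at most 50 mm and 8.59 degrees, less where a joint would pass 70% of its speed; a pose out of reach is approached as far as the arm can. A call with a number of a shift or a turn outside -1 to 1 is refused whole. A call with a gripper value outside its range is refused whole. The fingers move at their own pace and stop on an object; the grip force is fixed at half the most. Time passes only in rows, so rows that repeat a pose let the fingers close. It gives the time, the measured TCP pose, the force, the opening and the grip force at its end, in the units of the state.
- read_state(): the state, without advancing time (a new reading comes with each control period).
- get_image(name): name is "scene" or "top"; returns a dict with "frame" (480x640x3 uint8, red, green, blue), "range_z" (480x640 float32, mm along the optical axis (not along the pixel's ray), 0 where there is no reading), "fx", "fy", "cx", "cy" (pixels), "R" (3x3) and "t" (3): a world point X has camera coordinates R X + t. Camera axes: x right, y down, z forward; pixel columns grow to the right and rows downward; lengths in mm; the calibration is good to about 2 mm. A picture is of the moment at which its call begins.
- job_done(): hands the job in; it is judged then, once.
The state is a dict: "clock": time; "joints": joint angles; "joint_vel": joint speeds; "joint_efforts": joint torques, N m; "position": TCP position; "ee_rot": TCP orientation; "contact_force": force on the tool from outside, world axes, zero at the start; "wrist_torque": the same for the moment, N m; "gripper_width": finger opening in mm; "grasp_force": force on a finger pad.
Only numpy, scipy, OpenCV 4.12 (cv2) and the standard library are available. Lean on these libraries where they do the work, as an engineer would, in place of code of your own. Each camera call takes 0.05 s, during which the arm holds its last target. There are 200 camera calls.

## Working session

There is one attempt and no reset: what is moved stays moved. The work goes in short steps, Python scripts to look and compute and a shell command to move; the robot and the scene stay as the last step left them, time stands still between calls to the robot, and variables do not carry over. Pictures are saved under pics/ and viewed, at most 10 in all, crops included, and the job is handed in when it is done.

```bash
mkdir -p pics; ls
python3 - <<'E'
from bench import read_state,get_image
import cv2,numpy as np
s=read_state();print(s)
for n in("scene","top"):
    d=get_image(n);cv2.imwrite(f"pics/{n}0.png",d["frame"][:,:,::-1]);np.savez(f"pics/{n}0.npz",**d)
    R,t=np.array(d["R"]),np.array(d["t"]);print(n,d["fx"],d["cx"],d["cy"],(-R.T@t).round(),R.round(3).tolist())
E
```

```text
pics
{'clock': 0.0, 'joints': array([-1.07439703e+00,  3.85569270e-01,  6.65732633e-03, -5.64012862e-04,
       -1.19398444e+00, -2.58597518e-01]), 'joint_vel': array([ 6.90989178e-04,  6.68068834e-04, -1.75378099e-05,  4.46116590e-04,
       -6.35498073e-05,  1.48978077e-03]), 'joint_efforts': array([-1.28278302e-04, -3.92292953e+01,  1.88393033e+01,  4.18601900e+00,
       -4.74112312e-03,  7.95604734e-06]), 'position': array([ 147.13177074, -606.84446959,  230.21658044]), 'ee_rot': array([-1.18517549e-01,  9.92951368e-01,  1.07270775e-03, -1.43378883e-04]), 'contact_force': array([-0.90179173,  0.39893489,  0.11984966]), 'wrist_torque': array([-0.01439984,  0.06297275, -0.01095002]), 'grasp_force': 0.0, 'gripper_width': 85.33721573430384}
scene 622.8561884611885 314.26445092508874 233.6338286462783 [-286.  667. 1115.] [[-0.594, -0.804, 0.015], [-0.578, 0.414, -0.703], [0.559, -0.426, -0.711]]
top 503.8890826536544 313.1920599877877 239.1187326823789 [ 398.   66. 1395.] [[-0.029, -0.999, 0.017], [-0.996, 0.027, -0.08], [0.08, -0.019, -0.997]]
```

View pics/top0.png

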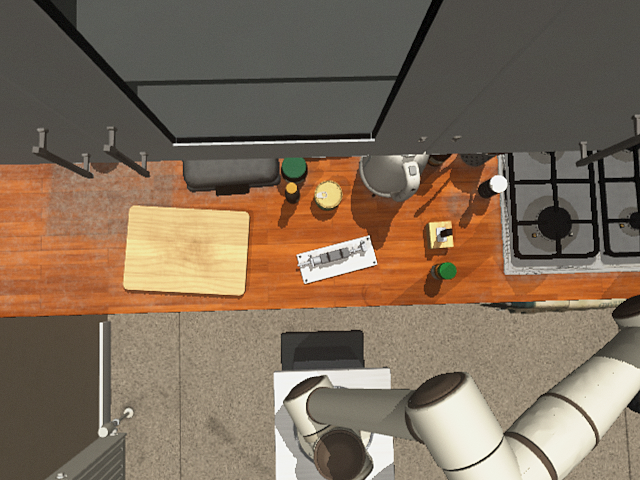

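View pics/scene0.png

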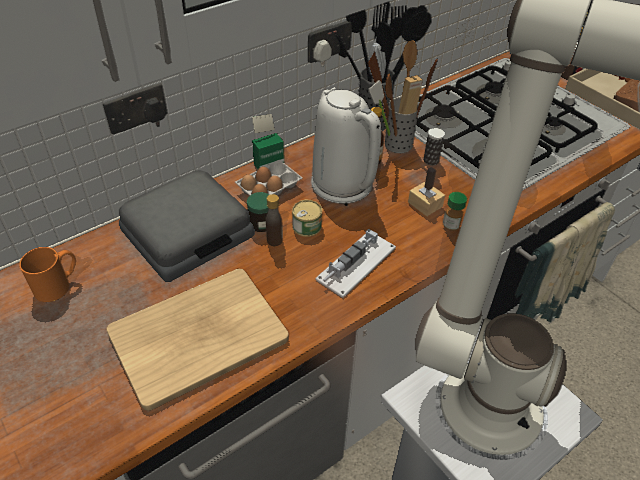

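Top view: the plate is at about (337,259), the stand and key at (440,236), the jar cap at (446,271), the board at (187,251), the tin at (328,195) and the bottle at (292,193). The scene view agrees: plate (356,263), stand (427,200), board (197,335). Next I'll measure with colour masks and view enlarged crops.

```bash
cat > h.py <<'E'
import numpy as np,cv2
from bench import read_state,get_image
class V:
    def __init__(s,n,f=None):
        d=get_image(n) if f is None else dict(np.load(f))
        s.im=d["frame"];s.z=d["range_z"];s.R=np.array(d["R"]);s.t=np.array(d["t"])
        s.k=[float(d[k]) for k in("fx","fy","cx","cy")]
        s.d=d
    def ray(s,uv,z):
        uv=np.atleast_2d(np.array(uv,float));fx,fy,cx,cy=s.k
        r=np.c_[(uv[:,0]-cx)/fx,(uv[:,1]-cy)/fy,np.ones(len(uv))]@s.R
        c=-s.R.T@s.t
        return c+r*((z-c[2])/r[:,2])[:,None]
    def cloud(s):
        v,u=np.mgrid[:480,:640];fx,fy,cx,cy=s.k
        P=np.stack([(u-cx)/fx*s.z,(v-cy)/fy*s.z,s.z],-1)
        return (P-s.t)@s.R
    def pix(s,X):
        p=np.atleast_2d(X)@s.R.T+s.t;fx,fy,cx,cy=s.k
        return np.c_[fx*p[:,0]/p[:,2]+cx,fy*p[:,1]/p[:,2]+cy]
    def blob(s,m,box):
        k=np.zeros(m.shape,np.uint8);a,b,c,d=box;k[b:d,a:c]=m[b:d,a:c]
        cs,_=cv2.findContours(k,cv2.RETR_EXTERNAL,cv2.CHAIN_APPROX_NONE)
        return max(cs,key=cv2.contourArea)[:,0].astype(np.float32)
def rect(P):
    (c,w,a)=cv2.minAreaRect(P[:,:2].astype(np.float32));return np.round(c,1),np.round(w,1),round(a,1)
E
python3 - <<'E'
from h import *
T=V("top","pics/top0.npz");S=V("scene","pics/scene0.npz")
def up(v,b,f): 
    a=v.im[b[1]:b[3],b[0]:b[2]];return cv2.resize(a,(400,300),interpolation=cv2.INTER_CUBIC)
A=np.vstack([np.hstack([up(T,(293,230,385,299),4),up(S,(310,225,402,294),4)]),np.hstack([up(T,(410,210,490,270),4),up(S,(390,150,490,225),4)])])
cv2.imwrite("pics/c1.png",A[:,:,::-1])
for n,v,bs in(("top",T,dict(plate=(285,225,390,295),stand=(422,215,460,252),board=(115,200,255,300))),("scene",S,dict(plate=(310,225,402,300),stand=(400,175,448,220),board=(95,260,295,415)))):
    h=cv2.cvtColor(v.im,cv2.COLOR_RGB2HSV);C=v.cloud()
    ms=dict(plate=(h[...,1]<60)&(h[...,2]>150),stand=(h[...,0]>15)&(h[...,0]<32)&(h[...,2]>120),board=(h[...,0]>12)&(h[...,0]<32)&(h[...,2]>90)&(h[...,1]<190))
    if n=="scene": ms["board"]&=(C[...,2]>14)
    for k,zz in(("plate",10),("stand",42),("board",22)):
        b=v.blob(ms[k].astype(np.uint8),bs[k]);print(n,k,len(b),*rect(v.ray(b,zz)))
    for k,b in bs.items():
        c=C[b[1]:b[3],b[0]:b[2]].reshape(-1,3);m=ms[k][b[1]:b[3],b[0]:b[2]].ravel()
        print('  depth z med',k,np.percentile(c[m][:,2],[10,50,90]).round(1))
E
```

```text
top plate 203 [451.9 -22.1] [ 84.2 211.2] 13.2
top stand 134 [ 510.  -305.2] [72.1 61.9] 3.1
top board 399 [490.1 385.8] [332.1 234.2] 85.3
  depth z med plate [ 5.2  9.2 15.8]
  depth z med stand [36.1 40.7 45. ]
  depth z med board [15.2 19.5 23.5]
scene plate 167 [433.  -26.2] [ 51.9 208.9] 14.6
scene stand 63 [ 509.6 -301.6] [70.4 55.1] 2.6
scene board 434 [483.2 387.5] [329.8 234.7] 85.5
  depth z med plate [ 6.8 10.2 15.4]
  depth z med stand [38.1 41.8 44.8]
  depth z med board [17.2 20.1 23.1]
```

View pics/c1.png

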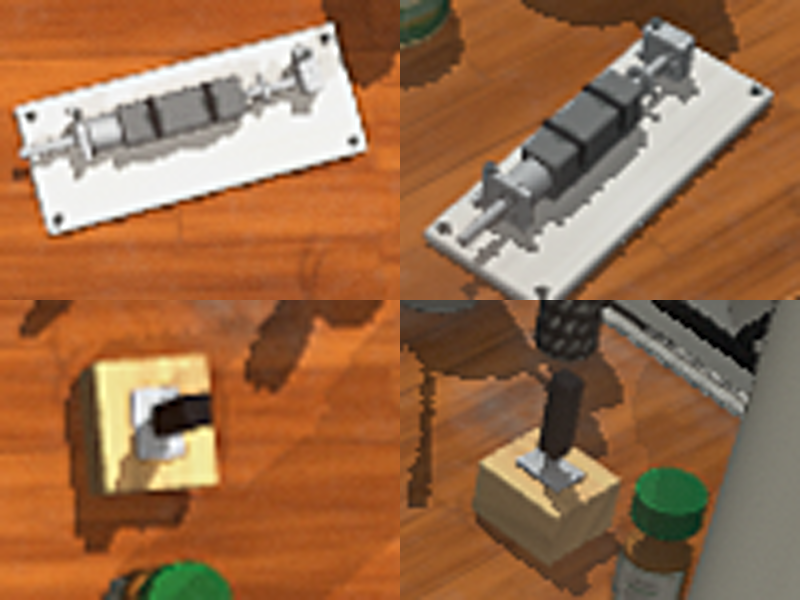

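The crops show a light plate with the left lug at about (85,130) and the right lug at about (310,70). The collar is near crop (255,90), and the key stands in its slot with the flange's long side along world x. The plate and stand sizes match the given ones, so I'll measure the lugs, collar and key next.

```bash
cat >> h.py <<'E'
PSI=np.radians(13.2);O=np.array([463.6,-19.4])
M=np.array([[np.cos(PSI),-np.sin(PSI)],[np.sin(PSI),np.cos(PSI)]])  # sharp->world
def toS(P): return np.c_[(np.atleast_2d(P)[:,:2]-O)@M,np.atleast_2d(P)[:,2]]
def toW(p): p=np.atleast_2d(p);return np.c_[p[:,:2]@M.T+O,p[:,2]]
def rectify(v,z,xr=(-60,35),yr=(115,-115),s=3.4):
    ys=np.arange(yr[0],yr[1],-1/s);xs=np.arange(xr[1],xr[0],-1/s)
    X,Y=np.meshgrid(xs,ys,indexing='ij');p=v.pix(toW(np.c_[X.ravel(),Y.ravel(),np.full(X.size,z)])).reshape(*X.shape,2).astype(np.float32)
    im=cv2.remap(v.im,p[...,0],p[...,1],cv2.INTER_CUBIC)
    for y in range(-100,101,20):
        c=int((yr[0]-y)*s);cv2.line(im,(c,0),(c,6 if y else 14),(255,0,0),1)
    c=int(xr[1]*s);cv2.line(im,(0,c),(8,c),(255,0,0),1)
    return im
E
python3 - <<'E'
from h import *
T=V("top","pics/top0.npz");S=V("scene","pics/scene0.npz")
a=np.vstack([rectify(T,26)[:290],rectify(S,26)[:290]]);cv2.imwrite("pics/r1.png",a[:,:,::-1]);print(a.shape)
for n,v,b in(("top",T,(428,218,462,250)),("scene",S,(412,150,448,212))):
    h=cv2.cvtColor(v.im,cv2.COLOR_RGB2HSV)
    fl=(h[...,1]<70)&(h[...,2]>110);dk=(h[...,2]<70)
    c=v.blob(fl.astype(np.uint8),b);print(n,"flange",len(c),*rect(v.ray(c,46)))
    c=v.blob(dk.astype(np.uint8),b);print(n,"handle bbox",c.min(0),c.max(0))
    C=v.cloud()[b[1]:b[3],b[0]:b[2]].reshape(-1,3);m=(C[:,2]>62)&(C[:,2]<130)&(np.hypot(C[:,0]-510,C[:,1]+304)<30)
    print(" cloud handle",m.sum(),C[m].mean(0).round(1),C[m].min(0).round(),C[m].max(0).round())
    m=(C[:,2]>111)&(C[:,2]<130)&(np.hypot(C[:,0]-510,C[:,1]+304)<30);print(" top",m.sum(),C[m].mean(0).round(1))
for nm,bt,bs,z in(("jar",(430,258,462,282),(444,190,470,212),98),):
    for v,b in((T,bt),(S,bs)):
        h=cv2.cvtColor(v.im,cv2.COLOR_RGB2HSV);m=(h[...,0]>45)&(h[...,0]<85)&(h[...,1]>120)
        c=v.blob(m.astype(np.uint8),b);print(nm,v.ray(c,z).mean(0).round())
for v in(T,S):
    C=v.cloud().reshape(-1,3);C=C[np.isfinite(C).all(1)&(v.z.ravel()>0)];p=toS(C)
    for nm,m in(("Rlug",(abs(p[:,0]-4)<16)&(p[:,1]<-70)&(p[:,1]>-108)&(p[:,2]>28)&(p[:,2]<48)),("Llug",(abs(p[:,0])<16)&(p[:,1]>50)&(p[:,1]<78)&(p[:,2]>40)&(p[:,2]<60)),("cart",(abs(p[:,0])<16)&(abs(p[:,1])<60)&(p[:,2]>34)&(p[:,2]<50))):
        print(nm,m.sum(),np.percentile(p[m],[5,50,95],axis=0).round(1).tolist())
E
```

```text
(580, 782, 3)
top flange 50 [ 510.4 -304.8] [38.9 26.1] 3.5
top handle bbox [440. 229.] [451. 236.]
 cloud handle 87 [ 508.4 -303.1  103.4] [ 500. -315.   63.] [ 518. -297.  122.]
 top 47 [ 509.2 -305.5  118. ]
scene flange 17 [ 519.  -301.2] [19.  18.9] 5.3
scene handle bbox [424. 150.] [447. 165.]
 cloud handle 172 [ 505.7 -302.1   95.4] [ 496. -313.   62.] [ 519. -295.  127.]
 top 46 [ 507.1 -303.9  117.6]
jar [ 412. -301.   98.]
jar [ 403. -295.   98.]
Rlug 52 [[-8.8, -86.1, 29.9], [2.2, -79.8, 35.8], [15.3, -73.8, 40.3]]
Llug 13 [[-7.3, 65.0, 40.8], [5.1, 67.6, 42.1], [14.3, 69.3, 43.4]]
cart 291 [[-12.9, -31.4, 34.9], [-1.3, 6.5, 38.7], [9.9, 49.6, 43.5]]
Rlug 66 [[-9.6, -86.5, 28.8], [2.8, -77.2, 35.5], [14.6, -72.5, 40.6]]
Llug 12 [[-13.6, 67.9, 40.3], [2.5, 69.9, 41.8], [11.6, 72.6, 45.1]]
cart 311 [[-14.4, -30.0, 35.0], [-2.7, 10.7, 39.3], [9.6, 48.9, 43.4]]
```

View pics/r1.png

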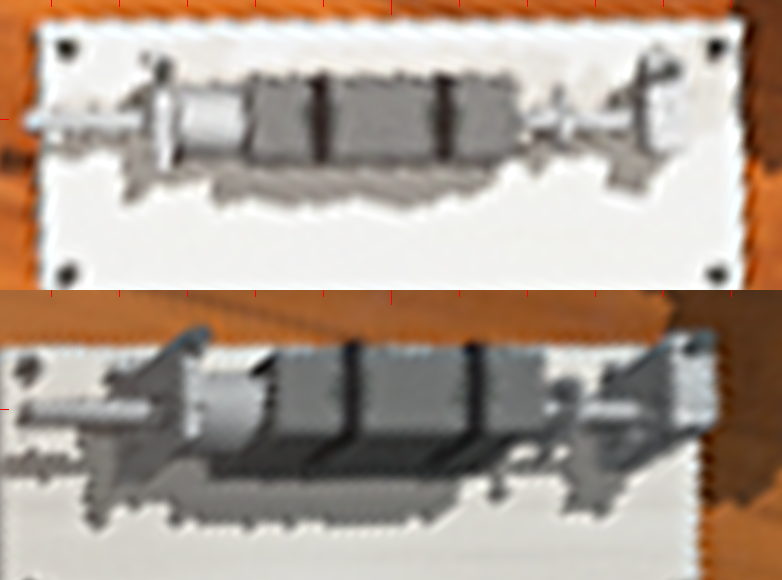

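The rectified top view (y = 115 - px/3.4) shows three things:
- The left lug spans px 155–178, so y is about 66 and the lug shift is about +4 to +5 mm.
- The collar's right face is at px 572, about y = -53.
- The right lug's inner face is at px 645, about y = -74.

The gap is therefore about 21 mm with its middle at y = -63.5, inside the stated 13–24 mm. The key is at about (510, -304.5), yaw 3.3°. I'll move above it now.

```bash
python3 -m jog '[[[0.9,0.75,0],[0,0,-0.086],-1],[[0.9,0.75,0],[0,0,-0.086],-1],[[0.9,0.75,0],[0,0,-0.086],-1]]' && python3 -m jog '[[[0.9,0.75,0],[0,0,0],-1],[[0.9,0.75,0],[0,0,0],-1],[[0.9,0.75,0],[0,0,0],-1]]' && python3 -m jog '[[[0.9,0.75,0],[0,0,0],-1],[[0.9,0.75,0],[0,0,0],-1],[[0.9,0.75,0],[0,0,0],-1]]' && python3 -m jog '[[[0.93,0.77,-0.3],[0,0,0],-1],[[0.93,0.77,-0.3],[0,0,0],-1],[[0.93,0.77,-0.3],[0,0,0],-1],[[0.93,0.77,-0.3],[0,0,0],-1]]'
```

```text
clock: 0.4
position: [239.1, -530.1, 230.8]
ee_rot: [-0.03, 1.0, 0.001, -0.0]
contact_force: [-0.3, 0.5, -0.2]
gripper_width: 85.8
grasp_force: 0.0
clock: 0.7
position: [329.6, -454.8, 231.0]
ee_rot: [-0.031, 1.0, 0.0, 0.0]
contact_force: [0.1, 0.6, 1.2]
gripper_width: 85.7
grasp_force: 0.0
clock: 1.0
position: [419.7, -379.9, 230.9]
ee_rot: [-0.031, 1.0, 0.0, -0.0]
contact_force: [-0.8, -0.7, -0.2]
gripper_width: 85.2
grasp_force: 0.0
clock: 1.4
position: [511.5, -303.3, 199.3]
ee_rot: [-0.031, 1.0, 0.001, -0.001]
contact_force: [0.9, 0.3, 0.2]
gripper_width: 85.3
grasp_force: 0.0
```

```bash
python3 -m jog '[[[0,0,-0.5],[0,0,0],-1],[[0,0,-0.7],[0,0,0],-1],[[0,0,-0.7],[0,0,0],-1]]' && python3 -m jog '[[[0,0,-0.3],[0,0,0],-1],[[0,0,-0.6],[0,0,0],-1],[[0,0,-0.6],[0,0,0],-1],[[0,0,-0.6],[0,0,0],-1],[[0,0,-0.6],[0,0,0],-1]]'
```

```text
clock: 1.7
position: [507.1, -305.2, 127.8]
ee_rot: [-0.028, 1.0, 0.002, -0.004]
contact_force: [0.3, -0.4, -0.3]
gripper_width: 85.5
grasp_force: 0.0
clock: 2.2
position: [511.7, -306.4, 73.9]
ee_rot: [-0.029, 1.0, -0.001, 0.002]
contact_force: [-0.5, 0.0, 0.5]
gripper_width: 85.4
grasp_force: 0.0
```

Run:
```python
from h import *
S=V("scene");T=V("top")
a=np.hstack([cv2.resize(S.im[100:240,360:500],(400,400),interpolation=3),cv2.resize(T.im[190:290,390:490],(400,400),interpolation=3)])
cv2.imwrite("pics/g1.png",a[:,:,::-1]);print(read_state()["position"])
```

```text
[ 511.43004689 -305.99580216   73.5064662 ]
```

View pics/g1.png

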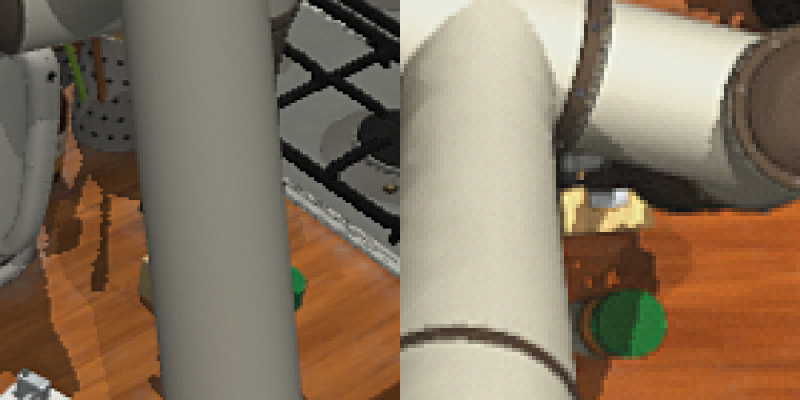

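The arm hides the key in both views: the left crop shows only the forearm, and the right crop shows the stand at (610,205) and the jar cap at (630,322). The measured position is good, so I'll close and check the width.

```bash
python3 -m jog '[[[0,0,-0.03],[0,0,0],0.3],[[0,0,-0.03],[0,0,0],0.6],[[0,0,-0.03],[0,0,0],1],[[0,0,-0.03],[0,0,0],1],[[0,0,-0.03],[0,0,0],1],[[0,0,-0.03],[0,0,0],1],[[0,0,-0.03],[0,0,0],1],[[0,0,-0.03],[0,0,0],1]]'; python3 -c "
from bench import read_state as r
s=r();print(s['position'],s['wrist_torque'])"
```

```text
clock: 3.1
position: [510.4, -305.4, 68.4]
ee_rot: [-0.029, 1.0, -0.0, 0.0]
contact_force: [0.1, 0.7, 1.4]
gripper_width: 15.1
grasp_force: 58.7
[ 510.41632015 -305.42479798   68.42776585] [ 0.02930633  0.01767567 -0.00643946]
```

Width 15.1 mm and grip 58.7 N, so the key is held. I'll lift it and carry it to above the gap.

```bash
python3 -m jog '[[[0,0,0.2],[0,0,0],1],[[0,0,0.5],[0,0,0],1],[[0,0,0.9],[0,0,0],1],[[0,0,0.9],[0,0,0],1]]' && python3 -m jog '[[[-0.1,0.4,0],[0,0,0.04],1],[[-0.16,0.9,0],[0,0,0.082],1],[[-0.16,0.9,0],[0,0,0.082],1]]' && python3 -m jog '[[[-0.1,0.4,0],[0,0,0],1],[[-0.16,0.8,0],[0,0,0],1],[[-0.16,0.8,0],[0,0,0],1]]' && python3 -m jog '[[[0,0.3,0],[0,0,0],1],[[0,0.54,0],[0,0,0],1],[[0,0.54,-0.3],[0,0,0],1],[[0,0.54,-0.3],[0,0,0],1],[[0,0.54,-0.3],[0,0,0],1],[[0,0.54,-0.3],[0,0,0],1]]'
python3 - <<'E'
from h import *
S=V("scene");T=V("top");np.savez("pics/s2.npz",**S.d)
a=np.hstack([cv2.resize(S.im[190:310,290:410],(400,400),interpolation=3),cv2.resize(T.im[200:300,310:410],(400,400),interpolation=3)])
cv2.imwrite("pics/g2.png",a[:,:,::-1]);s=read_state();print(s["position"],s["ee_rot"],s["contact_force"],s["wrist_torque"])
E
```

```text
clock: 3.5
position: [513.4, -306.8, 164.1]
ee_rot: [-0.029, 1.0, -0.003, 0.005]
contact_force: [0.9, -0.2, -0.4]
gripper_width: 15.3
grasp_force: 58.6
clock: 3.8
position: [492.3, -211.3, 157.5]
ee_rot: [-0.117, 0.993, 0.001, -0.001]
contact_force: [1.1, -0.2, -1.6]
gripper_width: 15.5
grasp_force: 59.1
clock: 4.1
position: [476.9, -132.4, 157.7]
ee_rot: [-0.116, 0.993, 0.001, -0.001]
contact_force: [-0.4, -1.3, -0.6]
gripper_width: 15.2
grasp_force: 59.5
clock: 4.7
position: [478.9, -82.0, 129.1]
ee_rot: [-0.114, 0.993, -0.0, 0.001]
contact_force: [0.9, -0.8, -0.6]
gripper_width: 15.0
grasp_force: 59.5
[478.87906155 -81.88191174 129.18197975] [-1.14028132e-01  9.93477156e-01 -6.42698052e-05  8.49457985e-04] [ 0.56541656  0.63037375 -1.80448243] [ 0.02084145  0.00111478 -0.00997425]
```

View pics/g2.png

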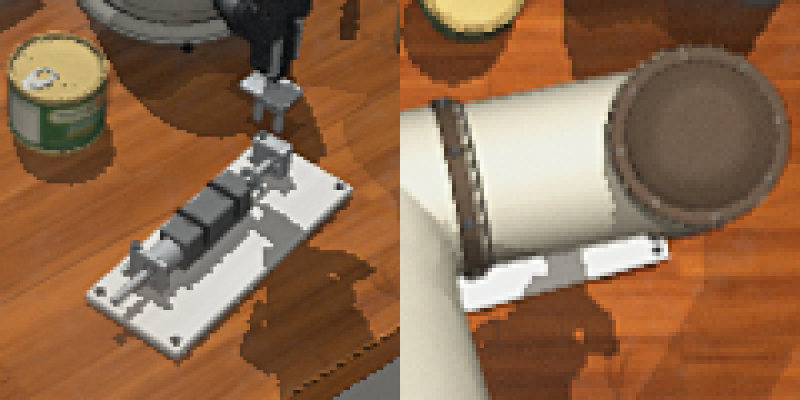

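The scene crop shows the key hanging with its tine tips at crop (258,122) and (280,128), above the right lug at (270,150). The top view is hidden by the arm. I'll check the tips against the TCP by ray casting.

Run:
```python
from h import *
S=V("scene","pics/s2.npz")
for uv in((367.4,226.6),(374,228.4),(370.7,227.5)): print(toS(S.ray(uv,68.8)).round(1))
print("tcp",toS([478.9,-81.9,68.8]).round(1))
C=S.cloud();p=toS(C.reshape(-1,3));m=(p[:,2]>72)&(p[:,2]<100)&(abs(p[:,0])<25)&(abs(p[:,1]+63)<20);print(m.sum(),p[m].mean(0).round(1),p[m].min(0).round(1),p[m].max(0).round(1))
for h in(69.0,):print("pix predicted", S.pix(toW([[0,-63.5,68.8],[-9,-63.5,68.8],[9,-63.5,68.8]])).round(1))
a=cv2.resize(S.im[205:285,330:410],(600,600),interpolation=3);cv2.imwrite("pics/g3.png",a[:,:,::-1])
```

```text
[[  4.7 -61.4  68.8]]
[[-10.9 -66.9  68.8]]
[[ -3.1 -64.2  68.8]]
tcp [[  0.6 -64.3  68.8]]
40 [ -1.4 -63.2  82.1] [-14.2 -69.7  73.1] [ 12.6 -57.5  93.7]
pix predicted [[369.5 227. ]
 [372.5 228.8]
 [366.5 225.3]]
```

View pics/g3.png

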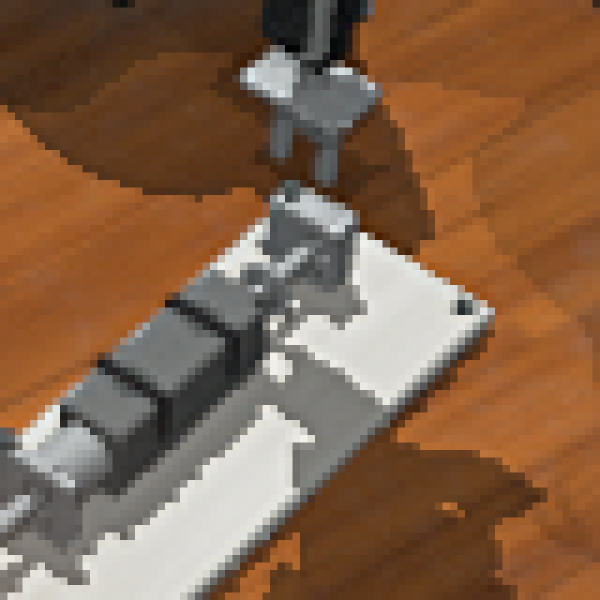

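Enlarged scene view (7.5x from (330,205)): the tine tips are at (282,158) and (326,186). The bar runs from the collar (255,272) to the lug hole (315,245). I'll compare both in the same camera.

Run:
```python
from h import *
S=V("scene","pics/s2.npz")
f=lambda x,y:(330+x/7.5-.5,205+y/7.5-.5)
for n,q,z in(("tipL",(282,158),68.8),("tipR",(326,186),68.8),("bar collar end",(272,272),26),("bar lug end",(312,248),26),("lugtop far-in",(272,196),37.5),("lugtop near-in",(345,225),37.5),("lug top outer near",(357,212),37.5)):
    print(n,toS(S.ray(f(*q),z)).round(1))
for P in([0,-53,26],[0,-74,26],[-9.5,-74,37.5],[18,-74,37.5],[0,-63.5,69]): 
    u=S.pix(toW([P]))[0];print(P,((u[0]+.5-330)*7.5).round(),((u[1]+.5-205)*7.5).round())
```

```text
tipL [[  7.4 -63.8  68.8]]
tipR [[-10.8 -62.8  68.8]]
bar collar end [[  1.7 -56.3  26. ]]
bar lug end [[ -1.5 -73.6  26. ]]
lugtop far-in [[ 16.5 -74.4  37.5]]
lugtop near-in [[ -9.4 -79.5  37.5]]
lug top outer near [[ -8.8 -86.8  37.5]]
[0, -53, 26] 270.0 280.0
[0, -74, 26] 309.0 245.0
[-9.5, -74, 37.5] 335.0 234.0
[18, -74, 37.5] 268.0 195.0
[0, -63.5, 69] 300.0 169.0
```

The tips straddle x = -1.7 (spacing 18.2 mm, which matches the key) and the bar is at x of about 0. I'll shift +1.5 mm in x and descend gently.

```bash
python3 -m jog '[[[0.015,0,-0.15],[0,0,0],1],[[0.015,0,-0.28],[0,0,0],1],[[0.015,0,-0.33],[0,0,0],1],[[0.015,0,-0.38],[0,0,0],1],[[0.015,0,-0.42],[0,0,0],1],[[0.015,0,-0.42],[0,0,0],1]]' && python3 -m jog '[[[0,0,-0.04],[0,0,0],1],[[0,0,-0.08],[0,0,0],1],[[0,0,-0.1],[0,0,0],1],[[0,0,-0.1],[0,0,0],1]]'
```

```text
clock: 5.4
position: [479.7, -81.4, 86.2]
ee_rot: [-0.114, 0.993, 0.0, -0.0]
contact_force: [-0.3, -0.6, -1.3]
gripper_width: 15.5
grasp_force: 59.5
clock: 5.8
position: [479.5, -81.4, 76.0]
ee_rot: [-0.114, 0.993, -0.0, -0.0]
contact_force: [0.9, 0.1, -1.2]
gripper_width: 15.6
grasp_force: 59.5
```

```bash
python3 -m jog '[[[0,0,-0.025],[0,0,0],1],[[-0.007,0.029,-0.025],[0,0,0],1],[[-0.014,0.058,-0.025],[0,0,0],1],[[-0.014,0.058,-0.025],[0,0,0],1]]' && for i in 1; do python3 -m jog '[[[-0.0046,0.0195,0],[0,0,0],1],[[-0.0046,0.0195,0],[0,0,0],1],[[-0.0046,0.0195,0],[0,0,0],1]]' && python3 -m jog '[[[-0.0046,0.0195,0],[0,0,0],1],[[-0.0046,0.0195,0],[0,0,0],1],[[-0.0046,0.0195,0],[0,0,0],1]]' && python3 -m jog '[[[-0.0046,0.0195,0],[0,0,0],1],[[-0.0046,0.0195,0],[0,0,0],1],[[-0.0046,0.0195,0],[0,0,0],1]]'; done | grep -E "posi|force"
```

```text
clock: 6.2
position: [478.3, -75.2, 73.9]
ee_rot: [-0.115, 0.993, 0.0, 0.0]
contact_force: [0.4, -0.3, -0.8]
gripper_width: 15.1
grasp_force: 59.5
position: [477.9, -73.6, 73.9]
contact_force: [0.4, 0.1, -0.2]
grasp_force: 59.5
position: [477.4, -71.6, 73.8]
contact_force: [0.4, -0.4, -1.5]
grasp_force: 59.5
position: [476.9, -69.7, 73.8]
contact_force: [0.3, -0.4, -1.5]
grasp_force: 59.5
```

```bash
(python3 -m jog '[[[-0.0023,0.0097,0],[0,0,0],1],[[-0.0046,0.0195,0],[0,0,0],1],[[-0.0046,0.0195,0],[0,0,0],1]]' && python3 -m jog '[[[-0.0046,0.0195,0],[0,0,0],1],[[-0.0046,0.0195,0],[0,0,0],1],[[-0.0046,0.0195,0],[0,0,0],1]]') | grep -E "posi|contact"
```

```text
position: [476.6, -68.1, 73.9]
contact_force: [0.7, -5.2, -2.3]
position: [476.2, -66.2, 73.9]
contact_force: [2.1, -5.8, -1.0]
```

```bash
(python3 -m jog '[[[-0.0046,0.0195,0],[0,0,0],1],[[-0.0046,0.0195,0],[0,0,0],1],[[-0.0046,0.0195,0],[0,0,0],1]]' && python3 -m jog '[[[-0.0023,0.0097,0],[0,0,0],1],[[-0.0023,0.0097,0],[0,0,0],1],[[-0.0023,0.0097,0],[0,0,0],1]]') | grep -E "posi|contact"; python3 -c "
from bench import read_state as r
s=r();print(s['contact_force'],s['wrist_torque'],s['ee_rot'])"
```

```text
position: [475.8, -64.5, 73.9]
contact_force: [1.8, -5.7, -2.4]
position: [475.6, -63.6, 73.9]
contact_force: [2.8, -7.2, -2.1]
[ 2.77978266 -7.24514868 -2.10957801] [-2.35124678e+00 -6.18457581e-01 -2.19632304e-03] [-1.14656063e-01  9.93405109e-01 -5.24117399e-04  3.60845530e-05]
```

```bash
(python3 -m jog '[[[-0.0023,0.0097,0],[0,0,0],1],[[-0.0023,0.0097,0],[0,0,0],1],[[-0.0023,0.0097,0],[0,0,0],1]]'; python3 -m jog '[[[-0.0023,0.0097,0],[0,0,0],1],[[-0.0023,0.0097,0],[0,0,0],1],[[-0.0023,0.0097,0],[0,0,0],1]]'; python3 -m jog '[[[0,0,0],[0,0,0],1]]';python3 -m jog '[[[0,0,0],[0,0,0],1]]' ) | grep -E "posi|contact"
```

```text
position: [475.4, -62.7, 73.9]
contact_force: [2.3, -7.1, -3.0]
position: [475.2, -61.8, 74.0]
contact_force: [1.0, -7.8, -1.6]
position: [475.2, -61.8, 74.0]
contact_force: [2.3, -7.2, -3.0]
position: [475.2, -61.9, 73.9]
contact_force: [1.4, -7.7, -2.4]
```

```bash
(for k in a; do python3 -m jog '[[[-0.0023,0.0097,0],[0,0,0],1],[[-0.0023,0.0097,0],[0,0,0],1],[[-0.0023,0.0097,0],[0,0,0],1]]'; python3 -m jog '[[[0,0,0],[0,0,0],1]]'; python3 -m jog '[[[-0.0023,0.0097,0],[0,0,0],1],[[-0.0023,0.0097,0],[0,0,0],1],[[-0.0023,0.0097,0],[0,0,0],1]]'; python3 -m jog '[[[0,0,0],[0,0,0],1]]';python3 -m jog '[[[0,0,0],[0,0,0],1]]'; done ) | grep -E "posi|contact"
```

```text
position: [475.0, -61.0, 74.0]
contact_force: [2.2, -8.4, -1.3]
position: [475.0, -61.0, 74.0]
contact_force: [1.8, -8.5, -2.5]
position: [474.8, -60.1, 74.0]
contact_force: [2.3, -9.1, -2.8]
position: [474.8, -60.1, 74.0]
contact_force: [2.6, -7.9, -3.2]
position: [474.8, -60.1, 74.0]
contact_force: [1.7, -8.8, -2.5]
```

```bash
(for k in a; do python3 -m jog '[[[-0.0012,0.0049,0],[0,0,0],1],[[-0.0012,0.0049,0],[0,0,0],1],[[-0.0012,0.0049,0],[0,0,0],1]]'; python3 -m jog '[[[0,0,0],[0,0,0],1]]'; python3 -m jog '[[[0,0,0],[0,0,0],1]]'; done ) | grep -E "posi|contact"
```

```text
position: [474.7, -59.7, 74.0]
contact_force: [2.1, -9.2, -1.7]
position: [474.6, -59.7, 74.0]
contact_force: [2.5, -10.4, -1.8]
position: [474.7, -59.7, 74.0]
contact_force: [2.8, -9.1, -2.0]
```

Run:
```python
from h import *
S=V("scene");np.savez("pics/s3.npz",**S.d)
a=cv2.resize(S.im[205:285,330:410],(600,600),interpolation=3);cv2.imwrite("pics/g4.png",a[:,:,::-1])
```

```text
(no output)
```

View pics/g4.png

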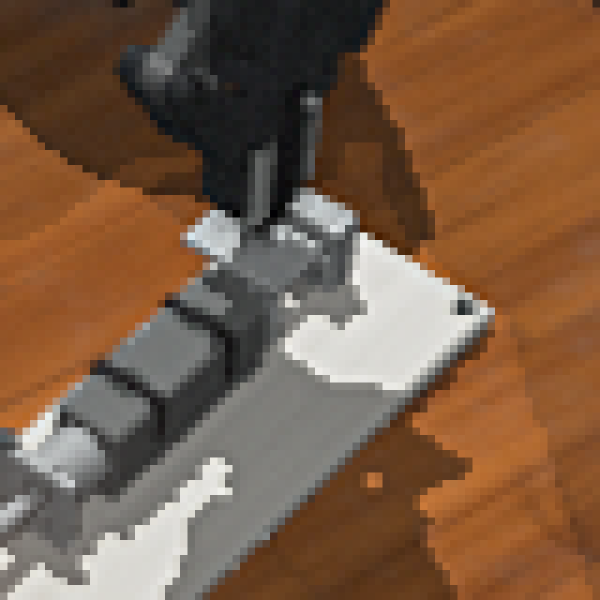

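Force is about 9.9 N, up 1 N in the last 0.5 mm, so the bar is at the end of its travel. The picture shows the key's flange at (215,235), over the collar and left of the lug top (325,215), upright. Now I'll swing to the front in small steps with feedback.

```bash
(python3 -m jog '[[[-0.015,-0.0035,0],[0,0,0],1],[[-0.029,-0.007,0],[0,0,0],1],[[-0.029,-0.007,0],[0,0,0],1]]'; python3 -m jog '[[[-0.01,-0.0023,0],[0,0,-0.004],1],[[-0.02,-0.0046,0],[0,0,-0.008],1],[[-0.02,-0.0046,0],[0,0,-0.008],1]]'; python3 -m jog '[[[-0.01,-0.0023,0],[0,0,-0.006],1],[[-0.01,-0.0023,0],[0,0,-0.006],1]]';python3 -m jog '[[[0,0,0],[0,0,0],1]]' ) | grep -E "posi|contact"
```

```text
position: [472.4, -60.3, 74.2]
contact_force: [3.3, -9.3, -3.3]
position: [470.5, -60.9, 74.3]
contact_force: [3.1, -9.0, -1.8]
position: [469.4, -61.1, 74.3]
contact_force: [4.1, -10.4, -1.8]
position: [469.5, -61.1, 74.3]
contact_force: [3.9, -10.1, -2.9]
```

```bash
(python3 -m jog '[[[-0.01,-0.0028,0],[0,0,-0.005],1],[[-0.0194,-0.0056,0],[0,0,-0.01],1],[[-0.0194,-0.0056,0],[0,0,-0.01],1]]'; python3 -m jog '[[[-0.01,-0.0028,0],[0,0,-0.005],1],[[-0.0194,-0.0056,0],[0,0,-0.01],1],[[-0.0194,-0.0056,0],[0,0,-0.01],1]]';python3 -m jog '[[[0,0,0],[0,0,0],1]]' ) | grep -E "posi|contact"
```

```text
position: [467.2, -61.7, 74.2]
contact_force: [3.2, -9.9, -2.6]
position: [465.1, -62.3, 74.1]
contact_force: [2.7, -9.7, -2.3]
position: [465.2, -62.2, 74.2]
contact_force: [3.1, -10.0, -3.4]
```

Lateral force stays under 1 N after 10 mm, so the bar end is free. I'll continue the swing.

```bash
(python3 -m jog '[[[-0.019,-0.0046,0],[0,0,-0.009],1],[[-0.039,-0.0091,0],[0,0,-0.018],1],[[-0.039,-0.0091,0],[0,0,-0.018],1]]'; python3 -m jog '[[[-0.019,-0.0046,0],[0,0,-0.009],1],[[-0.039,-0.0091,0],[0,0,-0.018],1],[[-0.039,-0.0091,0],[0,0,-0.018],1]]';python3 -m jog '[[[-0.019,-0.0046,0],[0,0,-0.009],1],[[-0.039,-0.0091,0],[0,0,-0.018],1],[[-0.039,-0.0091,0],[0,0,-0.018],1]]'; python3 -m jog '[[[0,0,0],[0,0,0],1]]' ) | grep -E "posi|contact"
```

```text
position: [460.7, -63.3, 74.0]
contact_force: [1.9, -9.4, -2.7]
position: [456.5, -64.1, 74.0]
contact_force: [2.7, -8.6, -2.0]
position: [452.4, -65.0, 73.9]
contact_force: [1.8, -8.5, -1.6]
position: [452.4, -64.9, 73.9]
contact_force: [1.8, -9.1, -2.2]
```

Run:
```python
from h import *
S=V("scene");np.savez("pics/s4.npz",**S.d)
a=cv2.resize(S.im[205:285,330:410],(600,600),interpolation=3);cv2.imwrite("pics/g5.png",a[:,:,::-1]);print(toS(read_state()["position"]))
```

```text
[[-21.27833673 -41.81718921  73.85836428]]
```

View pics/g5.png

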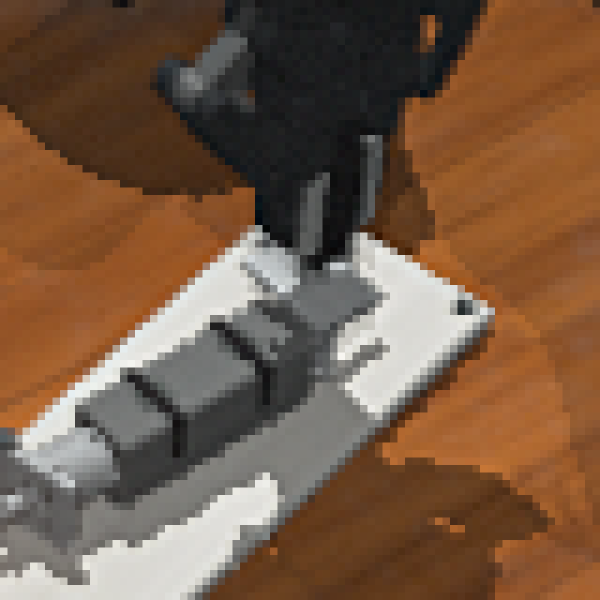

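The cartridge has swung with its bar in front of the lug: the pin end is at crop (370,350) and the key's flange at (300,280). I'll swing about 11 mm more, then let the bar out gently.

```bash
(python3 -m jog '[[[-0.019,-0.0046,0],[0,0,-0.009],1],[[-0.039,-0.0091,0],[0,0,-0.018],1],[[-0.039,-0.0091,0],[0,0,-0.018],1]]'; python3 -m jog '[[[-0.019,-0.0046,0],[0,0,-0.009],1],[[-0.039,-0.0091,0],[0,0,-0.018],1],[[-0.039,-0.0091,0],[0,0,-0.018],1]]';python3 -m jog '[[[-0.019,-0.0046,0],[0,0,-0.009],1],[[-0.035,-0.0081,0],[0,0,-0.016],1],[[-0.035,-0.0081,0],[0,0,-0.016],1]]'; echo back; python3 -m jog '[[[0,-0.02,0],[0,0,0],1],[[0,-0.04,0],[0,0,0],1],[[0,-0.06,0],[0,0,0],1],[[0,-0.06,0],[0,0,0],1]]'; python3 -m jog '[[[0,-0.03,0],[0,0,0],1],[[0,-0.07,0],[0,0,0],1],[[0,-0.07,0],[0,0,0],1],[[0,-0.07,0],[0,0,0],1]]' ) | grep -E "posi|contact|back|ee_rot|clock"
python3 - <<'E'
from h import *
print(toS(read_state()["position"]))
S=V("scene");np.savez("pics/s5.npz",**S.d)
a=cv2.resize(S.im[205:285,330:410],(600,600),interpolation=3);cv2.imwrite("pics/g6.png",a[:,:,::-1])
E
```

```text
clock: 13.5
position: [448.3, -65.9, 73.9]
ee_rot: [-0.004, 1.0, -0.001, -0.001]
contact_force: [0.7, -9.0, -1.4]
clock: 13.8
position: [444.3, -66.7, 73.8]
ee_rot: [0.015, 1.0, -0.001, -0.001]
contact_force: [1.0, -8.3, -2.1]
clock: 14.1
position: [440.8, -67.5, 73.8]
ee_rot: [0.032, 0.999, -0.001, -0.001]
contact_force: [0.5, -8.6, -1.0]
back
clock: 14.5
position: [440.6, -73.1, 73.8]
ee_rot: [0.032, 0.999, -0.0, -0.001]
contact_force: [-0.1, -6.0, -0.2]
clock: 14.9
position: [441.7, -79.2, 73.8]
ee_rot: [0.032, 0.999, 0.0, 0.0]
contact_force: [-0.5, -0.3, -1.2]
[[-35.00302492 -53.21686804  73.78943661]]
```

Force fell to about 0, so the bar is fully out in front of the lug. I'll centre the key on the bar, lift it and carry it back to above the stand.

```bash
(python3 -m jog '[[[0.02,0.005,0],[0,0,0],1],[[0.02,0.005,0.05],[0,0,0],1],[[0.02,0.005,0.1],[0,0,0],1],[[0.02,0.005,0.2],[0,0,0],1],[[0.02,0.005,0.3],[0,0,0],1],[[0.02,0.005,0.6],[0,0,0],1],[[0.02,0.005,0.9],[0,0,0],1],[[0.02,0.005,0.9],[0,0,0],1]]';  python3 -m jog '[[[0.12,-0.4,0],[0,0,0.03],1],[[0.23,-0.8,0],[0,0,0.058],1],[[0.23,-0.8,0],[0,0,0.058],1]]'; python3 -m jog '[[[0.11,-0.4,0],[0,0,0],1],[[0.23,-0.8,0],[0,0,0],1],[[0.23,-0.8,0],[0,0,0],1]]'; python3 -m jog '[[[0.1,-0.3,0],[0,0,0],1],[[0.21,-0.67,0],[0,0,0],1],[[0.21,-0.67,0],[0,0,0],1],[[0.21,-0.67,0],[0,0,0],1],[[0.21,-0.67,0],[0,0,0],1],[[0.21,-0.67,0],[0,0,0],1],[[0.21,-0.67,0],[0,0,0],1]]') | grep -E "posi|contact|back|ee_rot|clock|width"
python3 - <<'E'
from h import *
S=V("scene");np.savez("pics/s6.npz",**S.d);C=S.cloud();p=C.reshape(-1,3)
z0=read_state()["position"];print(z0,read_state()["ee_rot"])
zt=z0[2]-60.4
m=(p[:,2]>zt-4)&(p[:,2]<zt+30)&(np.hypot(p[:,0]-510,p[:,1]+305)<25);print(zt,m.sum(),p[m].mean(0).round(1),p[m].min(0).round(1),p[m].max(0).round(1))
E
```

```text
clock: 15.75
position: [446.8, -78.7, 168.9]
ee_rot: [0.031, 0.999, 0.001, 0.006]
contact_force: [0.6, -0.4, -0.8]
gripper_width: 15.6
clock: 16.05
position: [467.6, -161.9, 164.0]
ee_rot: [-0.027, 1.0, -0.0, 0.001]
contact_force: [-1.1, 0.4, -0.7]
gripper_width: 15.2
clock: 16.35
position: [490.6, -242.0, 163.5]
ee_rot: [-0.027, 1.0, -0.0, 0.0]
contact_force: [-1.0, 0.2, -1.1]
gripper_width: 15.2
clock: 17.05
position: [510.5, -305.0, 164.1]
ee_rot: [-0.029, 1.0, 0.0, 0.0]
contact_force: [0.4, -0.6, -1.0]
gripper_width: 15.2
[ 510.56583963 -305.14573347  164.1450893 ] [-2.93647690e-02  9.99568744e-01 -1.64279945e-05  1.87567635e-04]<stdin>:5: RuntimeWarning: Mean of empty slice.
  ret = um.true_divide(
Traceback (most recent call last):
ValueError: zero-size array to reduction operation minimum which has no identity
```

```bash
(python3 -m jog '[[[0,0,-0.3],[0,0,0],1],[[0,0,-0.55],[0,0,0],1],[[0,0,-0.55],[0,0,0],1],[[0,0,-0.55],[0,0,0],1]]';  python3 -m jog '[[[0,0,-0.04],[0,0,0],1],[[0,0,-0.08],[0,0,0],1],[[0,0,-0.12],[0,0,0],1],[[0,0,-0.12],[0,0,0],1]]'; ) | grep -E "posi|contact"
```

```text
position: [510.8, -305.9, 109.2]
contact_force: [0.9, -0.0, -0.1]
position: [510.2, -305.8, 96.5]
contact_force: [-0.3, 0.2, -1.0]
```

Tips are below the stand's top with no contact. I'll continue to the seat.

```bash
(python3 -m jog '[[[0,0,-0.06],[0,0,0],1],[[0,0,-0.12],[0,0,0],1],[[0,0,-0.18],[0,0,0],1],[[0,0,-0.24],[0,0,0],1],[[0,0,-0.26],[0,0,0],1],[[0,0,-0.26],[0,0,0],1]]';  python3 -m jog '[[[0,0,-0.01],[0,0,0],1],[[0,0,-0.015],[0,0,0],1],[[0,0,-0.015],[0,0,0],1]]' ) | grep -E "posi|contact"
```

```text
position: [510.3, -305.9, 70.2]
contact_force: [0.9, -0.1, -0.9]
position: [510.6, -306.0, 69.5]
contact_force: [0.7, 0.8, -1.2]
```

```bash
(python3 -m jog '[[[0,0,-0.01],[0,0,0],1],[[0,0,-0.01],[0,0,0],1],[[0,0,-0.01],[0,0,0],0.5],[[0,0,-0.01],[0,0,0],-0.2],[[0,0,-0.01],[0,0,0],-1],[[0,0,-0.01],[0,0,0],-1],[[0,0,-0.01],[0,0,0],-1],[[0,0,-0.01],[0,0,0],-1]]';  python3 -m jog '[[[0,0,0.2],[0,0,0],-1],[[0,0,0.5],[0,0,0],-1],[[0,0,0.95],[0,0,0],-1],[[0,0,0.95],[0,0,0],-1]]';python3 -m jog '[[[-0.3,0.3,0.2],[0,0,0],-1],[[-0.4,0.7,0.2],[0,0,0],-1],[[-0.5,1,0.2],[0,0,0],-1],[[-0.5,1,0.2],[0,0,0],-1]]';python3 -m jog '[[[-0.5,0.4,0],[0,0,0],-1],[[-0.9,0.5,0],[0,0,0],-1],[[-0.9,0.5,0],[0,0,0],-1]]' ) | grep -E "posi|contact|width|clock"
python3 - <<'E'
from h import *
for n in("scene","top"):
    v=V(n);np.savez(f"pics/{n}7.npz",**v.d);h=cv2.cvtColor(v.im,cv2.COLOR_RGB2HSV)
    C=v.cloud().reshape(-1,3);m=(np.hypot(C[:,0]-510,C[:,1]+305)<35)&(C[:,2]>55)&(C[:,2]<135);print(n,"key",m.sum(),C[m].mean(0).round(1) if m.any() else "",C[m][:,2].max() if m.any() else "")
    # cartridge: dark grey block, low saturation
    p=toS(C).reshape(480,640,3);g=(h[...,1]<60)&(h[...,2]<150)&(p[...,2]>33)&(p[...,2]<48)&(abs(p[...,0]+10)<45)&(abs(p[...,1])<65)
    b=v.blob(g.astype(np.uint8),(0,0,640,480));c=v.ray(b,40);print(" cart top",len(b),*rect(c),cv2.contourArea(b))
E
```

```text
clock: 19.6
position: [510.6, -306.0, 68.3]
contact_force: [0.5, 0.1, -0.2]
gripper_width: 85.3
clock: 20.0
position: [514.3, -307.7, 170.3]
contact_force: [0.2, -1.3, 0.4]
gripper_width: 85.7
clock: 20.4
position: [459.1, -203.5, 183.8]
contact_force: [-0.3, -0.6, -0.1]
gripper_width: 85.6
clock: 20.7
position: [364.8, -154.8, 182.3]
contact_force: [0.7, -0.2, 0.6]
gripper_width: 85.5
scene key 21 [ 506.5 -301.1   73.1] 80.20565610757512
 cart top 77 [440.4 -14.6] [85.2 30.7] 85.8 264.5
top key 87 [ 508.5 -303.4  102.7] 125.62439312631535
 cart top 73 [443.5 -19.5] [80.8 25.8] 85.5 244.5
```

The key stands in its stand: the top-view cloud matches the start (mean height 102.7, before 103.4). The cartridge top measures 80.8 x 25.8 mm, centred at (443.5, -19.5) with its long axis at 85.5°, which matches the given size. I'll check which way the wrist should turn.

Run:
```python
from h import *
s=read_state();print(s["joints"].round(3),s["position"].round(1),s["ee_rot"].round(4))
T=V("top","pics/top7.npz");h=cv2.cvtColor(T.im,cv2.COLOR_RGB2HSV)
m=((h[...,0]>8)&(h[...,0]<22)&(h[...,1]>150)&(h[...,2]>150)).astype(np.uint8)
C=T.cloud();k=(C[...,2]>110)&(C[...,2]<170)&(C[...,1]>60)&(C[...,1]<200)&(C[...,0]<700);print("bottle",k.sum(),C[k].mean(0).round())
```

```text
[ 0.011  0.041 -0.574  0.    -0.954 -1.523] [ 370.  -155.9  183.9] [-2.930e-02  9.996e-01 -2.000e-04  9.000e-04]
bottle 228 [334. 102. 152.]
```

```bash
(python3 -m jog '[[[0.1,0.2,0],[0,0,0.07],-1],[[0.2,0.4,0],[0,0,0.14],-1],[[0.4,0.7,0],[0,0,0.21],-1],[[0.4,0.7,0],[0,0,0.28],-1],[[0.4,0.7,0],[0,0,0.35],-1],[[0.4,0.7,0],[0,0,0.42],-1],[[0.4,0.7,0],[0,0,0.49],-1],[[0.4,0.7,0],[0,0,0.56],-1],[[0.4,0.7,0],[0,0,0.63],-1],[[0.4,0.7,0],[0,0,0.685],-1],[[0.4,0.7,0],[0,0,0.685],-1]]';  python3 -m jog '[[[0.2,0.35,-0.2],[0,0,0],-1],[[0.335,0.66,-0.5],[0,0,0],-1],[[0.335,0.66,-0.9],[0,0,0],-1],[[0.335,0.66,-0.9],[0,0,0],-1],[[0.335,0.66,-0.9],[0,0,0],-1],[[0.335,0.66,-0.9],[0,0,0],-1]]' ) | grep -E "posi|contact|width|clock|rot"
python3 - <<'E'
from h import *
s=read_state();print(s["position"],s["ee_rot"],s["joints"].round(2))
q=s["ee_rot"];from scipy.spatial.transform import Rotation as R
y=R.from_quat(q).as_matrix()[:,1];print("tool y deg",np.degrees(np.arctan2(y[1],y[0])))
E
```

```text
clock: 21.9
position: [412.2, -86.2, 183.4]
ee_rot: [-0.679, 0.735, -0.0, 0.0]
contact_force: [0.1, 0.0, -0.5]
gripper_width: 85.3
clock: 22.5
position: [445.6, -20.0, 95.0]
ee_rot: [-0.678, 0.735, -0.001, 0.001]
contact_force: [-0.2, 0.0, 0.7]
gripper_width: 85.5
[445.58182876 -20.04958915  94.9721808 ] [-0.6784417   0.73465233 -0.00095048  0.00138271] [ 0.32  0.24 -0.6   0.   -0.72 -0.4 ]
tool y deg 175.4440633568142
```

```bash
(python3 -m jog '[[[-0.025,0.005,-0.3],[0,0,0],-1],[[-0.025,0.005,-0.55],[0,0,0],-1],[[-0.025,0.005,-0.7],[0,0,0],-1],[[-0.025,0.005,-0.8],[0,0,0],-1],[[-0.025,0.005,-0.8],[0,0,0],-1],[[-0.025,0.005,-0.8],[0,0,0],-1]]'; python3 -m jog '[[[0,0,0],[0,0,0],-0.3],[[0,0,0],[0,0,0],0],[[0,0,0],[0,0,0],0.1],[[0,0,0],[0,0,0],0.2],[[0,0,0],[0,0,0],0.3]]' ) | grep -E "posi|contact|width|clock|rot"
```

```text
clock: 23.1
position: [442.6, -19.3, 14.4]
ee_rot: [-0.679, 0.734, -0.001, 0.001]
contact_force: [-0.3, -0.7, 0.5]
gripper_width: 85.5
clock: 23.6
position: [441.9, -19.3, 13.5]
ee_rot: [-0.679, 0.734, -0.0, 0.0]
contact_force: [-0.1, -0.2, 0.1]
gripper_width: 29.7
```

```bash
(python3 -m jog '[[[0,0,0],[0,0,0],0.4],[[0,0,0],[0,0,0],0.5],[[0,0,0],[0,0,0],0.7],[[0,0,0],[0,0,0],1],[[0,0,0],[0,0,0],1]]'; python3 -m jog '[[[0,0,0.01],[0,0,0],1],[[0,0,0.01],[0,0,0],1],[[-0.004,-0.05,0.01],[0,0,0],1],[[-0.008,-0.1,0.01],[0,0,0],1],[[-0.008,-0.1,0.01],[0,0,0],1]]' ) | grep -E "posi|contact|width|clock|grasp"
```

```text
clock: 24.1
position: [442.5, -19.2, 13.8]
contact_force: [1.5, -0.7, 4.8]
gripper_width: 25.6
grasp_force: 59.3
clock: 24.6
position: [439.9, -30.2, 13.9]
contact_force: [-0.8, -0.4, -2.8]
gripper_width: 24.7
grasp_force: 59.0
```

Gripped, and it moves freely with the expected 2.5 N weight. I'll draw it out along its own length.

```bash
(python3 -m jog '[[[-0.008,-0.1,0],[0,0,0],1],[[-0.016,-0.2,0],[0,0,0],1],[[-0.016,-0.2,0],[0,0,0],1]]'; python3 -m jog '[[[-0.008,-0.1,0],[0,0,0],1],[[-0.016,-0.2,0],[0,0,0],1],[[-0.024,-0.3,0],[0,0,0],1],[[-0.028,-0.35,0],[0,0,0],1],[[-0.028,-0.35,0],[0,0,0],1]]' ) | grep -E "posi|contact|width|clock|grasp"
python3 - <<'E'
from h import *
S=V("scene");np.savez("pics/s8.npz",**S.d);T=V("top")
a=np.hstack([cv2.resize(S.im[205:305,300:400],(400,400),interpolation=3),cv2.resize(T.im[210:310,290:390],(400,400),interpolation=3)]);cv2.imwrite("pics/g8.png",a[:,:,::-1])
E
```

```text
clock: 24.9
position: [438.4, -50.7, 14.1]
contact_force: [0.0, -0.0, -3.4]
gripper_width: 24.9
grasp_force: 59.0
clock: 25.4
position: [436.1, -85.2, 14.3]
contact_force: [-0.0, 1.0, -2.6]
gripper_width: 24.9
grasp_force: 59.0
```

```bash
(python3 -m jog '[[[0,0,0.1],[0,0,0],1],[[0,0,0.2],[0,0,0],1],[[0,0,0.2],[0,0,0],1]]'; python3 -m jog '[[[0,0,0.4],[0,0,0],1],[[0,0,0.8],[0,0,0],1],[[0,0,0.8],[0,0,0],1]]';for i in 1; do python3 -m jog '[[[0,0.4,0],[0,0,0],1],[[0,0.8,0],[0,0,0],1],[[0,0.92,0],[0,0,0],1]]'; python3 -m jog '[[[0,0.4,0],[0,0,0],1],[[0,0.8,0],[0,0,0],1],[[0,0.92,0],[0,0,0],1]]'; python3 -m jog '[[[0,0.4,0],[0,0,0],1],[[0,0.8,0],[0,0,0],1],[[0,0.92,0],[0,0,0],1]]'; python3 -m jog '[[[0.1,0.4,0],[0,0,0],1],[[0.2,0.8,0],[0,0,0],1],[[0.25,0.92,0],[0,0,0],1]]'; python3 -m jog '[[[0.1,0.4,0],[0,0,0],1],[[0.2,0.8,0],[0,0,0],1],[[0.25,0.92,0],[0,0,0],1],[[0.25,0.92,0],[0,0,0],1],[[0.25,0.92,0],[0,0,0],1]]'; done ) | grep -E "posi|contact|width|clock"
python3 - <<'E'
from h import *
s=read_state();print(s["position"],s["ee_rot"],s["wrist_torque"],s["joints"].round(2))
E
```

```text
clock: 25.8
position: [437.9, -84.0, 36.1]
contact_force: [0.5, 0.5, -3.3]
gripper_width: 24.9
clock: 26.1
position: [440.4, -83.9, 119.5]
contact_force: [0.3, 0.2, -2.2]
gripper_width: 24.9
clock: 26.4
position: [436.2, 9.9, 114.2]
contact_force: [-0.5, 0.1, -2.9]
gripper_width: 25.4
clock: 26.7
position: [436.5, 102.3, 114.1]
contact_force: [0.5, -0.4, -3.6]
gripper_width: 25.1
clock: 27.0
position: [436.7, 194.3, 114.1]
contact_force: [0.4, -1.5, -2.2]
gripper_width: 25.0
clock: 27.3
position: [462.3, 286.4, 113.9]
contact_force: [-0.9, 0.3, -2.7]
gripper_width: 25.1
clock: 27.8
position: [485.6, 373.8, 113.2]
contact_force: [-0.7, -0.0, -2.8]
gripper_width: 24.9
[485.56470721 373.84709297 113.2274701 ] [-6.78470369e-01  7.34625720e-01 -1.15965538e-05 -1.73488617e-03] [-0.04361925 -0.01443391 -0.02950102] [ 0.92  0.47 -0.18 -0.   -0.93 -1.  ]
```

```bash
(python3 -m jog '[[[0,0,-0.4],[0,0,0],1],[[0,0,-0.7],[0,0,0],1],[[0,0,-0.82],[0,0,0],1],[[0,0,-0.82],[0,0,0],1],[[0,0,-0.82],[0,0,0],1]]'; python3 -m jog '[[[0,0,-0.02],[0,0,0],1],[[0,0,-0.035],[0,0,0],1],[[0,0,-0.035],[0,0,0],1]]' ) | grep -E "posi|contact|width|clock"
```

```text
clock: 28.3
position: [487.1, 375.7, 33.6]
contact_force: [0.6, 0.7, -2.4]
gripper_width: 25.1
clock: 28.6
position: [486.5, 375.8, 29.5]
contact_force: [-0.5, 0.1, -2.8]
gripper_width: 25.0
```

```bash
(python3 -m jog '[[[0,0,-0.02],[0,0,0],1],[[0,0,-0.02],[0,0,0],1],[[0,0,-0.02],[0,0,0],1]]'; python3 -m jog '[[[0,0,-0.01],[0,0,0],1],[[0,0,-0.01],[0,0,0],1],[[0,0,-0.01],[0,0,0],1]]'; python3 -m jog '[[[0,0,-0.01],[0,0,0],1],[[0,0,-0.01],[0,0,0],1],[[0,0,-0.01],[0,0,0],1]]' ) | grep -E "posi|contact|width|clock"
```

```text
clock: 28.9
position: [486.3, 375.6, 26.8]
contact_force: [0.3, -0.1, -2.7]
gripper_width: 25.3
clock: 29.2
position: [486.3, 375.6, 25.8]
contact_force: [-0.3, 0.7, -2.3]
gripper_width: 25.1
clock: 29.5
position: [486.4, 375.6, 25.6]
contact_force: [-3.1, -2.1, 5.3]
gripper_width: 24.9
```

Contact came at exactly the expected height. I'll open, rise and move clear.

```bash
(python3 -m jog '[[[0,0,0],[0,0,0],0.5],[[0,0,0],[0,0,0],0.2],[[0,0,0],[0,0,0],-0.2],[[0,0,0],[0,0,0],-1],[[0,0,0],[0,0,0],-1],[[0,0,0],[0,0,0],-1]]'; python3 -m jog '[[[0,0,0.1],[0,0,0],-1],[[0,0,0.3],[0,0,0],-1],[[0,0,0.7],[0,0,0],-1],[[0,0,1],[0,0,0],-1],[[0,0,1],[0,0,0],-1]]'; python3 -m jog '[[[-0.4,-0.4,0.4],[0,0,0],-1],[[-0.7,-0.7,0.7],[0,0,0],-1],[[-0.9,-1,0.8],[0,0,0],-1],[[-0.9,-1,0.8],[0,0,0],-1]]' ; python3 -m jog '[[[-0.3,-0.4,0],[0,0,0],-1],[[-0.3,-0.9,0],[0,0,0],-1],[[-0.3,-1,0],[0,0,0],-1],[[-0.3,-1,0],[0,0,0],-1]]';python3 -m jog '[[[0,-0.4,0],[0,0,0],-1],[[0,-0.9,0],[0,0,0],-1],[[0,-1,0],[0,0,0],-1],[[0,-1,0],[0,0,0],-1]]') | grep -E "posi|contact|width|clock"
python3 - <<'E'
from h import *
S=V("scene");T=V("top")
a=np.vstack([cv2.resize(S.im,(400,300)),cv2.resize(T.im,(400,300))])
b=np.vstack([cv2.resize(S.im[225:385,110:310],(400,300),interpolation=3),cv2.resize(T.im[195:300,120:260],(400,300),interpolation=3)])
cv2.imwrite("pics/fin.png",np.hstack([a,b])[:,:,::-1])
for v in(S,T):
    C=v.cloud();h=cv2.cvtColor(v.im,cv2.COLOR_RGB2HSV)
    g=(h[...,1]<70)&(h[...,2]<160)&(C[...,2]>43)&(C[...,2]<62)&(abs(C[...,0]-486)<60)&(abs(C[...,1]-376)<110)
    c=v.blob(g.astype(np.uint8),(0,0,640,480));print(*rect(v.ray(c,52)),np.median(C[g][:,2]).round(1))
    P=C.reshape(-1,3);m=(np.hypot(P[:,0]-510,P[:,1]+305)<35)&(P[:,2]>55)&(P[:,2]<135);print("key",m.sum(),P[m].mean(0).round(1))
E
```

```text
clock: 30.1
position: [486.4, 375.6, 24.7]
contact_force: [-0.4, -0.5, 0.0]
gripper_width: 85.2
clock: 30.6
position: [488.8, 378.0, 131.2]
contact_force: [-0.3, 0.1, 0.1]
gripper_width: 85.0
clock: 31.0
position: [394.3, 273.0, 207.4]
contact_force: [0.7, -0.7, 0.3]
gripper_width: 85.8
clock: 31.4
position: [366.3, 174.5, 205.0]
contact_force: [-0.0, 0.3, 0.3]
gripper_width: 85.1
clock: 31.8
position: [367.1, 75.3, 204.8]
contact_force: [0.7, 0.5, -0.6]
gripper_width: 85.4
[481.7 382.3] [89.9 32. ] 85.6 50.4
key 48 [ 505.  -302.2   68.4]
[486.6 376.3] [84.3 24.7] 84.8 50.6
key 87 [ 508.4 -303.4  102.4]
```

View pics/fin.png

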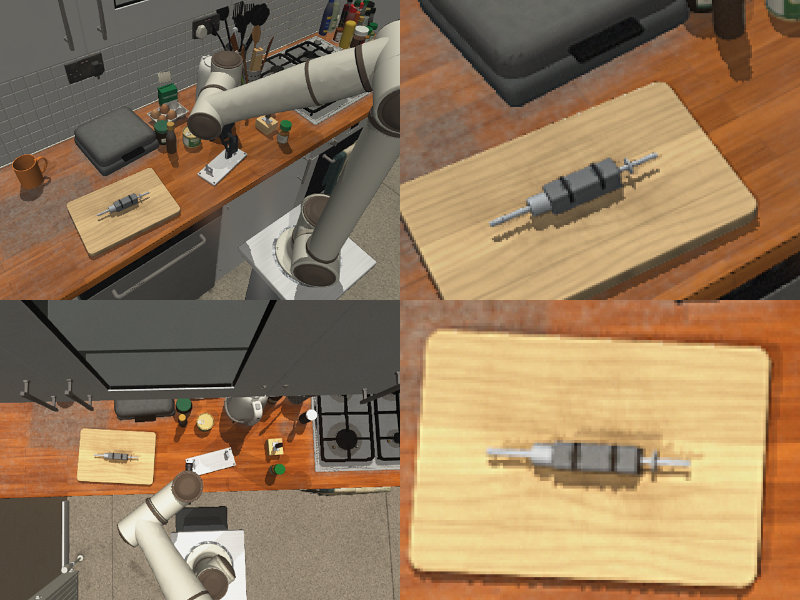

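The final picture shows the cartridge lying flat on the board, at (590,458) in the top crop, with its top at about 51 mm as expected. The key is upright in its stand at (276,447), and the jar, tin and bottle stand where they were. The gripper is clear, so I'm handing in.

```bash
python3 -c "
from bench import job_done
print(job_done())"
```

```text
the job is handed in; nothing more can be done
None
```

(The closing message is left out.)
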